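# Fetch the seating punch from its clip behind the jar and the spool

## Robot

A 6-joint arm with a two-finger parallel gripper is mounted at the origin on a cart in front of the work surface, level with it; the furniture and walls round the work are solid. World frame = base frame: x ahead of the robot, y to its left, z up, the work surface at z = 0. Lengths are in m, angles in rad, forces in N, time in s.
With the tool pointing down it reaches from about 0.375 to 0.975 m from the base axis. Payload 3.8 kg.
Tool frame: the origin (TCP) lies midway between the tips of the shut fingers; the grasp point (between the pads) lies 19 mm behind it; z points along the fingers, y is the line along which they close (so a half turn about z gives the same grasp; the last joint's range is limited). The gripper opens to 85 mm and grips with 20 to 120 N. Pads are 22 mm wide; open, the fingers measure 114 mm over their backs; the gripper's body (76 mm by 85 mm) begins 54 mm behind the grasp point. The pads swing forward as they close: fully open they stand 13 mm farther back than shut.
Start: joints at [1.301, 0.264, 1.604, -0, 1.274, -0.037], TCP at [0.156, 0.657, 0.231] pointing down, gripper open.
Joint ranges: [-2.63, 2.63], [-0.94, 2.18], [0.31, 2.57], [-1.31, 4.45], [0, 2.66], [-2.55, 2.55]. Speed limits (rad/s): [2.57, 2.57, 3.14, 3.14, 3.14, 3.14].

## Interface

Orientations are given as a rotation vector (axis times angle).
In Python, from workcell import bot gives the robot as it stands.
- The arm moves only by the tool jog_arm, never from a script. Its argument "motion" is a list of rows, each a list of 5 numbers: the opening, from -1 (shut) to 1 (fully open), then the shift along the tool's x, y, z in mm, then the turn about the tool's z in degrees. In form: [[claw, x, y, z, twist], ...]. A call has 1 to 10 rows; each row shifts and turns the commanded pose from where the row before left it, along the tool's axes as they then stand; what a row does not reach is not made up. A row lasts 1/12 s, in which the tool goes at most 41.7 mm and 7.16 degrees, less where a joint would pass 70% of its speed; a pose out of reach is approached as far as the arm can. A call with a gripper value outside its range is refused whole. The fingers move at their own pace and stop on an object; "force" is the grip in N (left out, the last holds). Time passes only in rows, so rows that do not move let the fingers close. It gives the time, the measured TCP pose, the force, the opening and the grip force at its end, in the units of the state.
- bot.read_state(): the state, without advancing time (a new reading comes with each control period).
- bot.read_camera(name): name is "scene" or "top"; returns (picture, depth): 384x512x3 uint8, red, green, blue; 384x512 float32, m along the optical axis (not along the pixel's ray), 0 where there is no reading.
- bot.get_calibration(name): a dict with "vfov" (degrees; the focal length in pixels is half the picture's height over the tangent of half this angle, whatever the lens; pixels are square), "cx", "cy" (the principal point, pixels), "rvec" (rotation vector, rad) and "tvec" (3), from world to camera coordinates, as OpenCV has them. Camera axes: x right, y down, z forward; pixel columns grow to the right and rows downward; lengths in m; the calibration is good to about 2 mm. A picture is of the moment at which its call begins. get_calibration takes no time and is no camera call.
- bot.finish_job(): hands the job in; it is judged then, once.
The state is a dict: "time": time; "q": joint angles; "joint_vel": joint speeds; "joint_torque": joint torques, N m; "tool_pos": TCP position; "tcp_rot": TCP orientation; "wrist_force": force on the tool from outside, world axes, zero at the start; "torque": the same for the moment, N m; "width": opening from 0.0 (shut) to 1.0 (fully open); "grip_force": force on a finger pad.
Only numpy, scipy, OpenCV 4.12 (cv2) and the standard library are available. Lean on these libraries where they do the work, as an engineer would, in place of code of your own. Each camera call takes 0.05 s, during which the arm holds its last target. There are 200 camera calls.

## Task

Lift the jar and the solder spool off the clip stand and set them aside upright on the bare bench while the punch is still in its clip. Then snap the punch forward out of its clip, stand it upright inside the round dish and let go. Finally put the jar and the spool back upright, each on the ring mark on the stand where it stood at the start, and leave the glue bottle and the tape roll alone.

Things in the scene. Friction and masses are not known exactly. Their poses are not given: they have to be found in the camera images.
- clip_stand: Fixed stand: flat aluminium plate 4 mm thick with a grey post (top 76 mm above the bench) at its back that carries a steel C-clip. Origin on the bench right under the clip's axis; x points to the back of the stand, z up; the plate spans x -96 to +60 mm, y -82 to +82 mm. The bench between its front edge and the bench's near edge (x 0.42 m), y 0.15 to 0.46 m, is bare except for the dish.
- clip (a point): Middle of the sprung C-clip on its upright axis, 69 mm above the bench; axes as those of the stand. The clip opens toward -x; its jaws lie 62 to 76 mm above the bench and reach from x -18 to +22 mm, y -19 to +19 mm. The punch's shank snaps out when pulled toward -x with about 8 to 14 N.
- ring_left (a point): Centre of the dark ring mark at +y of the stand, 65 mm in diameter, flush on the plate, 4 mm above the bench; the jar or the spool stands on it, within some 5 mm of its centre.
- ring_right (a point): Centre of the same kind of ring mark at -y of the stand, 94 mm from the other; the other of jar and spool stands on it.
- punch: Loose hand punch, about 0.25 kg, 122 mm tall, upright in the clip: grey foot 60 mm in diameter, 12 mm high; shank 18 mm; collar 38 mm in diameter at 46 to 54 mm height, right under the clip, so it cannot be lifted until pulled 38 mm forward (the foot meets jar and spool after about 25 mm); black handle 18 mm in diameter at 76 to 122 mm height. Origin: centre of its underside, z up.
- jar: Loose pale-blue jar with a cream screw lid (fixed), 59 mm in diameter, 58 mm tall, about 0.09 kg, standing on one of the two ring marks in front of the punch. Origin at the centre of its underside, z up.
- spool: Loose spool of solder, cream flanges and silvery winding, 56 mm in diameter, 36 mm tall, about 0.2 kg, standing on the other ring mark. Origin at the centre of its underside, z up.
- dish: Fixed shallow round dark steel dish on the bench, 92 mm outer and 84 mm inner diameter, rim 8 mm high, floor 3 mm above the bench. Origin at the centre of its underside on the bench surface, z up.
- glue_bottle: Loose small white bottle with an orange nozzle, 41 mm in diameter, 104 mm tall, a bystander left of the stand, near the front. Origin at the centre of its underside.
- tape_roll: Loose black tape roll lying flat, 70 mm in diameter, 18 mm high, a bystander left of the stand, farther back. Origin at the centre of its underside.
Not all that is in view belongs to the job. Of the things that look like the spool, take the one that is nearest to the robot's base at the start.

How it is judged:
On the way, in this order (a step that is already met when the one before it is completed fails the run):
1. the jar and the spool both stand upright and released on the bench off the stand (more than 105 mm from the clip axis), the punch still in its clip (horizontal distance between each of jar, spool and clip_stand above 0.105 m and height (world z) of each of jar, spool below 0.003 m and angle between each of jar, spool's own z axis and vertical below 0.15 rad and contact force between the fingers and jar below 0.1 N and contact force between the fingers and spool below 0.1 N and horizontal distance between punch and clip_stand below 0.012 m), for 0.2 s.
2. the punch stands upright and released inside the dish, the jar and the spool still set aside (horizontal distance between punch and dish below 0.015 m and z of punch in the frame of dish below 0.006 m and angle between punch's own z axis and vertical below 0.08 rad and contact force between the fingers and punch below 0.1 N and horizontal distance between each of jar, spool and clip_stand above 0.105 m), for 0.2 s.
At the end, for the whole second after the job is handed in: The punch stands upright on the floor of the dish (within 15 mm of its centre); the jar and the spool each stand upright within 15 mm of where they stood at the start; all released and at rest (horizontal distance between punch and dish below 0.015 m and z of punch in the frame of dish below 0.006 m and angle between punch's own z axis and vertical below 0.08 rad and distance of each of jar, spool from where it was at the start of the episode below 0.015 m and angle between each of jar, spool's own z axis and vertical below 0.1 rad and linear speed of each of punch, jar, spool below 0.02 m/s); the robot touches nothing.
It fails at once if the glue bottle or the tape roll is pushed more than 20 mm (distance of any of glue_bottle, tape_roll from where it was at the start of the episode above 0.02 m).
It fails at once if the jar, the spool or the punch is tipped over (angle between any of jar, spool, punch's own z axis and vertical above 0.7 rad).
It also fails if it takes over 120 s, if anything falls off the work surface, if the arm or the gripper's body presses on something with over 40 N, if the wrist force passes 120 N, or if a joint passes its speed limit or range.

## Working session

There is one attempt and no reset: what is moved stays moved. The work goes in short steps, Python scripts to look and compute and a tool call to move; the robot and the scene stay as the last step left them, time stands still between calls to the robot, and variables do not carry over. Pictures are saved under pics/ and viewed, at most 14 in all, crops included, and the job is handed in when it is done.

Besides the shell and the picture viewer there is one more tool, called after "Request:" as name([rows], argument=value, ...), one row to a line, values as JSON. jog_arm: Moves the arm, as the interface text tells. Its arguments: {"type":"object","properties":{"motion":{"type":"array"},"force":{"type":"number"}},"required":["motion"]}

```bash
mkdir -p pics; ls; cat > h.py <<'E'
import numpy as np, cv2
from workcell import bot
def cal(n):
    c=bot.get_calibration(n); R=cv2.Rodrigues(np.array(c['rvec'],float))[0]; t=np.array(c['tvec'],float).ravel()
    return c,R,t,192/np.tan(np.radians(c['vfov'])/2)
def ray(n,u,v,z):
    c,R,t,f=cal(n); d=R.T@np.array([(u-c['cx'])/f,(v-c['cy'])/f,1]); o=-R.T@t
    return o+d*(z-o[2])/d[2]
def cloud(n,dep):
    c,R,t,f=cal(n); v,u=np.mgrid[:384,:512]
    P=np.stack([(u-c['cx'])/f*dep,(v-c['cy'])/f*dep,dep],-1)
    return (P-t)@R
def proj(n,p):
    c,R,t,f=cal(n); q=R@np.array(p)+t; return q[0]/q[2]*f+c['cx'],q[1]/q[2]*f+c['cy']
E
python3 - <<'E'
from h import *
for n in('scene','top'):
    p,d=bot.read_camera(n); np.savez(f'{n}0.npz',p=p,d=d); cv2.imwrite(f'pics/{n}0.png',cv2.resize(p[...,::-1],(800,600)))
    print(bot.get_calibration(n))
print(bot.read_state())
E
```

```text
pics
{'vfov': 44.10926086870913, 'cx': 252.53836531914996, 'cy': 184.99133679033721, 'rvec': array([ 0.75207064, -2.25895664,  1.4363129 ]), 'tvec': array([0.72926946, 0.10495045, 1.34653389])}
{'vfov': 54.992358115423656, 'cx': 255.44138918261467, 'cy': 193.26083831509254, 'rvec': array([ 2.15405022, -2.12078201,  0.15683959]), 'tvec': array([0.36771261, 0.651248  , 1.08627424])}
{'time': 0.1, 'q': array([ 1.30110234e+00,  2.64671387e-01,  1.60523736e+00,  1.35457310e-05,
        1.27368059e+00, -3.69164041e-02]), 'joint_vel': array([ 0.00048816, -0.00119341, -0.00277463,  0.00075144,  0.00059426,
       -0.0004632 ]), 'joint_torque': array([ 5.39807497e-04, -5.16704500e+01, -3.68592918e+01,  1.40545772e-04,
        6.32472831e-03, -4.98399487e-06]), 'tool_pos': array([0.15554414, 0.65616427, 0.23009088]), 'tcp_rot': array([-3.64790344e-01, -3.12002031e+00,  3.09619193e-03]), 'wrist_force': array([0.40317189, 0.23366211, 0.4903167 ]), 'torque': array([ 0.02078929, -0.0419112 , -0.00158099]), 'grip_force': 0.0, 'width': 0.9997793371896089}
```

View pics/scene0.png

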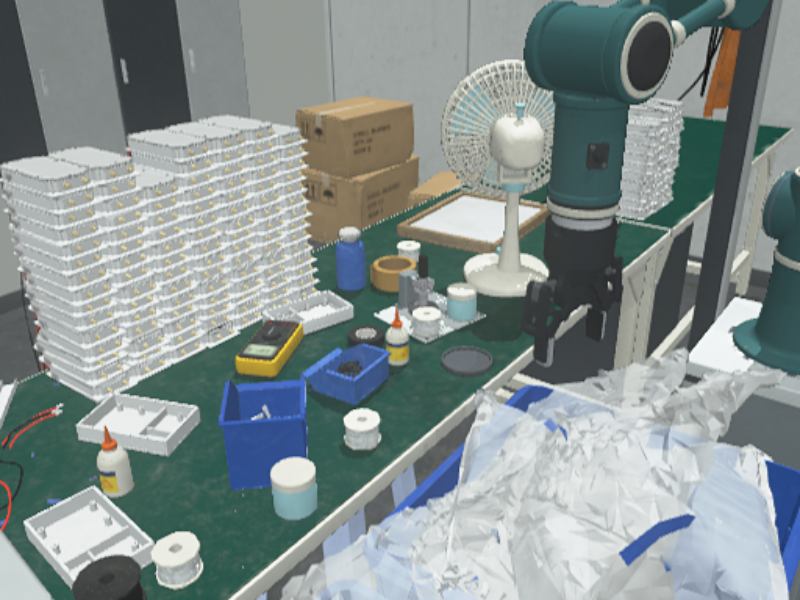

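View pics/top0.png

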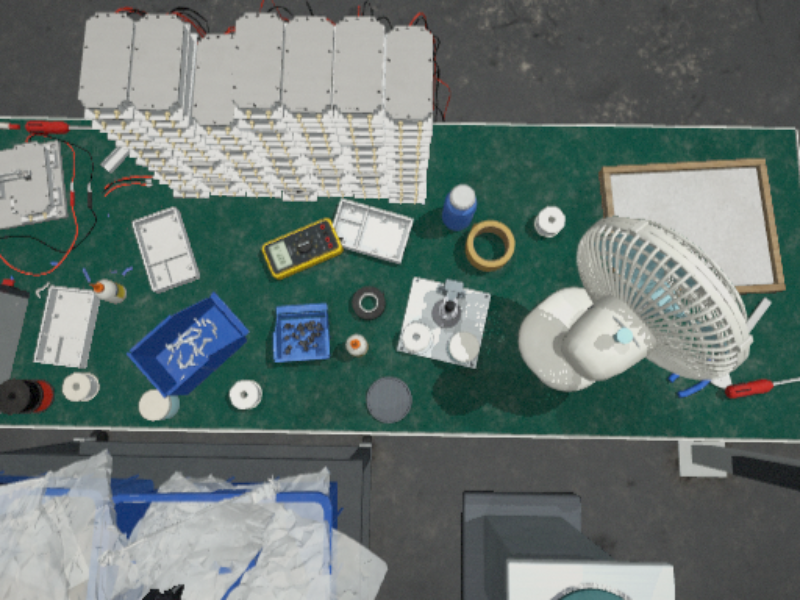

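The scene view shows the stand at about (430,310), with the spool (426,320) left, the jar (461,302) right and the dish (466,360). In the top view the spool is at (415,336), the jar at (463,347), the punch at (449,308), the dish at (389,400), the glue bottle at (356,345) and the tape roll at (368,302). Spool candidates in the top view are (415,336) on the stand, (245,393), (80,387) and (550,220). I'll measure their distances.

```bash
python3 - <<'E'
from h import *
s=0.64
for n in('scene','top'):
    c,R,t,f=cal(n); print(n,'cam',-R.T@t,'tcp px',np.array(proj(n,bot.read_state()['tool_pos']))/s,'base px',np.array(proj(n,[0,0,0]))/s)
for nm,u,v,z in [('spool',415,336,.04),('s2',245,393,.036),('s3',80,387,.036),('s4',550,220,.036),('jar',463,347,.062),('dish',389,400,.008),('glue',356,345,.104),('tape',368,302,.018),('punch',449,308,.126)]:
    p=ray('top',u*s,v*s,z); print(nm,p.round(4),np.hypot(*p[:2]).round(3))
# depth-based
for n in('top','scene'):
    D=np.load(n+'0.npz'); P=cloud(n,D['d']); 
    ok=(D['d']>0)&(P[...,0]>.4)&(P[...,0]<.8)&(P[...,1]>.1)&(P[...,1]<.5)
    print(n,'bench z',np.median(P[ok][:,2]))
    np.save(n+'P.npy',P)
D=np.load('top0.npz'); u0,v0=int(330*s),int(260*s)
cv2.imwrite('pics/topc.png',cv2.resize(D['p'][v0:275,u0:u0+133,::-1],None,fx=6,fy=5.5,interpolation=cv2.INTER_CUBIC)[:600,:800])
E
```

```text
scene cam [-0.14608525  1.37242674  0.67164425] tcp px [568.20668322 359.69787347] base px [795.63461573 346.76382959]
top cam [0.47058489 0.36749833 1.17593499] tcp px [212.75172332 595.38277444] base px [594.23933031 647.52906627]
spool [0.5797 0.3455 0.04  ] 0.675
s2 [0.4631 0.6766 0.036 ] 0.82
s3 [0.4695 1.0019 0.036 ] 1.106
s4 [0.822  0.0724 0.036 ] 0.825
jar [0.5577 0.253  0.062 ] 0.612
dish [0.4537 0.3952 0.008 ] 0.602
glue [0.555  0.4563 0.104 ] 0.719
tape [0.6497 0.4414 0.018 ] 0.785
punch [0.624  0.2852 0.126 ] 0.686
top bench z 0.0008115070288459067
scene bench z 0.0038728243748721086
```

View pics/topc.png

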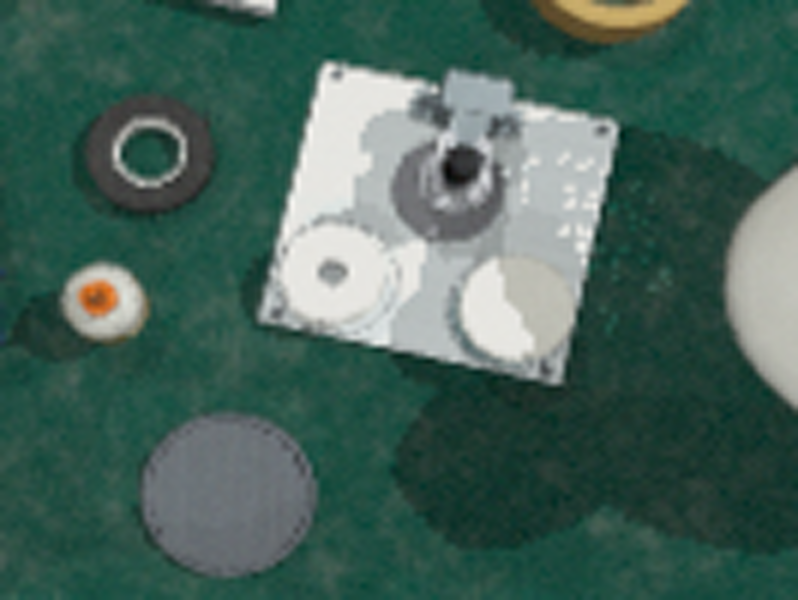

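The crop confirms the choice: the spool on the stand is at crop (335,275), i.e. (415,336) in the top view, and it is nearest to the base. The jar is at (515,308), the punch handle at (462,165) and the dish at (229,494). Next come precise fits.

```bash
python3 - <<'E'
from h import *
D=np.load('top0.npz'); P=np.load('topP.npy'); S=np.load('sceneP.npy')
def comp(n,P,c,r,z0,z1):
    m=(np.hypot(P[...,0]-c[0],P[...,1]-c[1])<r)&(P[...,2]>z0)&(P[...,2]<z1)
    v,u=np.nonzero(m); q=P[m]
    if len(q)<4: return print(n,len(q))
    (cu,cv),rr=cv2.minEnclosingCircle(q[:,:2].astype(np.float32))
    print(n,len(q),'mean',q.mean(0).round(4),'circ',round(cu,4),round(cv,4),round(rr,4))
for nm,PP in(('top',P),('scene',S)):
    comp(nm+' spool',PP,(.58,.345),.036,.034,.046)
    comp(nm+' jar',PP,(.558,.253),.036,.054,.07)
    comp(nm+' punch',PP,(.624,.285),.02,.118,.135)
    comp(nm+' glue',PP,(.555,.456),.03,.02,.12)
    comp(nm+' tape',PP,(.65,.441),.05,.012,.024)
# pixel ellipse fits via rays
def hull(n,c,box,cond,z):
    u0,v0,u1,v1=box; m=np.zeros((384,512),np.uint8); m[v0:v1,u0:u1]=cond[v0:v1,u0:u1]
    cs,_=cv2.findContours(m,cv2.RETR_EXTERNAL,cv2.CHAIN_APPROX_NONE); k=max(cs,key=cv2.contourArea)[:,0]
    q=np.array([ray('top',*p,z) for p in k])[:,:2].astype(np.float32)
    e=cv2.fitEllipse(q); print(n,'ellipse',np.round(e[0],4),np.round(e[1],4))
    return k
hsv=cv2.cvtColor(D['p'],cv2.COLOR_RGB2HSV); H,Sa,V=cv2.split(hsv)
hull('dish',0,(225,230,275,275),(Sa<70)&(V>60),.008)
cond=((Sa<60)&(V>110)).astype(np.uint8)
m=np.zeros_like(cond); m[170:240,250:318]=cond[170:240,250:318]
cs,_=cv2.findContours(m,cv2.RETR_EXTERNAL,cv2.CHAIN_APPROX_NONE); k=max(cs,key=cv2.contourArea)
print('plate quad px'); 
for u,v in [(211+322/6,166+62/5.5),(211+617/6,166+122/5.5),(211+562/6,166+384/5.5),(211+259/6,166+323/5.5)]:
    print(ray('top',u,v,.004).round(4))
E
```

```text
top spool 236 mean [0.5785 0.3441 0.0393] circ 0.5787 0.3441 0.0279
top jar 300 mean [0.5589 0.2517 0.0613] circ 0.5593 0.2519 0.0295
top punch 31 mean [0.6301 0.2824 0.1251] circ 0.6305 0.2823 0.0088
top glue 152 mean [0.5585 0.4597 0.0626] circ 0.5599 0.4611 0.0206
top tape 269 mean [0.6496 0.4411 0.0174] circ 0.6492 0.4416 0.0345
scene spool 152 mean [0.5783 0.346  0.0404] circ 0.5808 0.3431 0.0305
scene jar 166 mean [0.5558 0.257  0.0619] circ 0.5578 0.2528 0.0318
scene punch 27 mean [0.6291 0.2853 0.1236] circ 0.6294 0.2847 0.0095
scene glue 296 mean [0.5532 0.4694 0.0521] circ 0.5573 0.464 0.0203
scene tape 211 mean [0.6478 0.4433 0.018 ] circ 0.6518 0.4388 0.0389
dish ellipse [0.4558 0.3967] [0.0895 0.09  ]
plate quad px
[0.7057 0.3492 0.004 ]
[0.6722 0.1906 0.004 ]
[0.5193 0.2207 0.004 ]
[0.5518 0.3807 0.004 ]
```

The stand's yaw is about -11.8° and the tool's y axis is nearly the stand's y. The order is spool first, then jar, each going to the bare bench in front.

```bash
cat >> h.py <<'E'
from scipy.spatial.transform import Rotation as Ro
def go(*t):
    s=bot.read_state(); R=Ro.from_rotvec(s['tcp_rot'])
    d=R.inv().apply(np.array(t)-s['tool_pos'])*1000
    ya=R.as_matrix()[:,1]
    print('mm',d.round(1),'tool-y yaw',np.degrees(np.arctan2(-ya[0],ya[1])).round(1),'pos',s['tool_pos'].round(4),'w',round(s['width'],3),'t',s['time'])
    return d
E
python3 -c "
from h import *
go(.5787,.3442,.18)"
```

```text
mm [-483.7 -205.8   50.5] tool-y yaw -13.3 pos [0.1555 0.6562 0.2301] w 1.0 t 0.1
```

Request:
jog_arm([
  [0.8,-20,-8,2,0],
  [0.8,-35,-15,4,0],
  [0.8,-35,-15,4,0],
  [0.8,-35,-15,4,0],
  [0.8,-35,-15,4,0],
  [0.8,-35,-15,4,0],
  [0.8,-35,-15,4,0],
  [0.8,-35,-15,4,0],
  [0.8,-35,-15,4,0],
  [0.8,-35,-15,4,0],
], force=40)

```text
time: 0.93
tool_pos: [0.4497, 0.4388, 0.1926]
tcp_rot: [-0.365, -3.12, 0.001]
wrist_force: [0.3, 1.7, 0.2]
width: 0.896
grip_force: 0.0
```

Request:
jog_arm([
  [0.75,-35,-15,4,0],
  [0.75,-35,-15,4,0],
  [0.75,-35,-15,2,0],
  [0.75,-28,-12,0,0],
  [0.75,-15,-6,0,0],
  [0.75,0,0,0,0],
  [0.75,0,0,0,0],
])

```text
time: 1.52
tool_pos: [0.5781, 0.3446, 0.1827]
tcp_rot: [-0.367, -3.119, 0.0]
wrist_force: [-0.4, 0.1, 0.7]
width: 0.877
grip_force: 0.0
```

```bash
python3 -c "
from h import *
go(.5787,.3442,.008)"
```

```text
mm [ -0.9  -0.2 174.7] tool-y yaw -13.4 pos [0.5781 0.3446 0.1827] w 0.877 t 1.5167
```

Request:
jog_arm([
  [0.75,-1,0,25,1.4],
  [0.75,0,0,30,0],
  [0.75,0,0,30,0],
  [0.75,0,0,30,0],
  [0.75,0,0,25,0],
  [0.75,0,0,15,0],
  [0.75,0,0,10,0],
  [0.75,0,0,7,0],
  [0.75,0,0,2,0],
  [0.75,0,0,0,0],
])

```text
time: 2.35
tool_pos: [0.5795, 0.3454, 0.01]
tcp_rot: [0.402, 3.115, 0.001]
wrist_force: [1.1, 0.1, -0.3]
width: 0.876
grip_force: 0.0
```

Request:
jog_arm([
  [0.2,0,0,0,0],
  [0,0,0,0,0],
  [0,0,0,0,0],
  [0,0,0,0,0],
  [0,0,0,0,0],
  [0,0,0,0,0],
], force=35)

```text
time: 2.85
tool_pos: [0.5806, 0.3454, 0.0114]
tcp_rot: [0.403, 3.113, 0.003]
wrist_force: [-0.0, 0.1, 6.4]
width: 0.641
grip_force: 38.0
```

```bash
python3 -c "
from h import *
p,d=bot.read_camera('scene'); cv2.imwrite('pics/s1.png',cv2.resize(p[150:250,215:345,::-1],(780,600),interpolation=2))
go(.5787,.3442,.1)"
```

```text
mm [  1.3  -1.4 -88.7] tool-y yaw -14.7 pos [0.5806 0.3454 0.0113] w 0.645 t 2.9
```

View pics/s1.png

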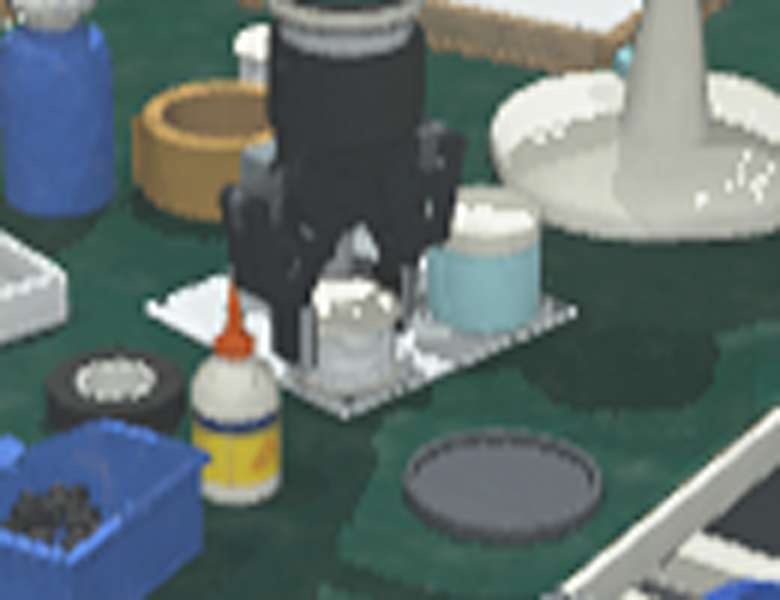

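The gripper holds the spool at crop (350,340), with the fingers straddling it and clear of the jar (485,260). I'll lift it.

Request:
jog_arm([
  [0,0,0,-8,0],
  [0,0,0,-15,0],
  [0,0,0,-20,0],
  [0,0,0,-20,0],
  [0,0,0,-15,0],
  [0,0,0,-5,0],
  [0,0,0,0,0],
])

```text
time: 3.48
tool_pos: [0.5806, 0.3454, 0.0951]
tcp_rot: [0.403, 3.112, 0.004]
wrist_force: [0.9, -0.8, -1.7]
width: 0.646
grip_force: 37.6
```

```bash
python3 -c "
from h import *
go(.472,.286,.1)"
```

```text
mm [ 89.8 -85.1  -5.5] tool-y yaw -14.7 pos [0.5806 0.3454 0.0951] w 0.646 t 3.4833
```

Request:
jog_arm([
  [0,10,-9,0,0],
  [0,20,-19,0,0],
  [0,25,-24,0,0],
  [0,20,-19,0,0],
  [0,10,-9,10,0],
  [0,5,-5,20,0],
  [0,0,0,20,0],
  [0,0,0,18,0],
  [0,0,0,10,0],
  [0,0,0,5,0],
])

```text
time: 4.32
tool_pos: [0.4678, 0.2839, 0.0071]
tcp_rot: [-0.402, -3.11, 0.006]
wrist_force: [-15.7, -9.5, 42.8]
width: 0.642
grip_force: 42.3
```

Request:
jog_arm([
  [0,0,0,3,0],
  [0,0,0,1,0],
  [0,0,0,0,0],
])

```text
time: 4.57
tool_pos: [0.4701, 0.2852, 0.0072]
tcp_rot: [-0.402, -3.114, 0.002]
wrist_force: [-6.4, -2.8, 11.4]
width: 0.64
grip_force: 39.0
```

Request:
jog_arm([
  [0.4,0,0,-1,0],
  [0.75,0,0,0,0],
  [0.75,0,0,0,0],
  [0.75,0,0,-5,0],
  [0.75,0,0,-20,0],
  [0.75,0,0,-30,0],
  [0.75,0,0,-35,0],
  [0.75,0,0,-15,0],
  [0.75,0,0,0,0],
])

```text
time: 5.32
tool_pos: [0.4741, 0.2873, 0.1168]
tcp_rot: [0.402, 3.108, 0.009]
wrist_force: [0.4, -0.9, -0.1]
width: 0.871
grip_force: 0.0
```

```bash
python3 -c "
from h import *
p,d=bot.read_camera('scene'); cv2.imwrite('pics/s2.png',cv2.resize(p[150:250,215:345,::-1],(780,600),interpolation=2))
go(.559,.252,.12)"
```

```text
mm [-92.4 -11.4  -5.3] tool-y yaw -14.7 pos [0.4726 0.2866 0.1143] w 0.873 t 5.3667
```

View pics/s2.png

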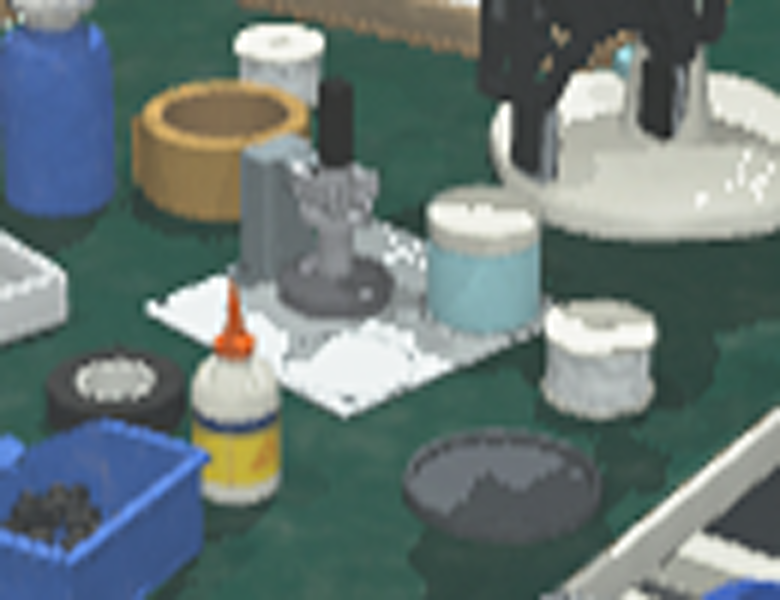

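The spool stands upright on the bench at crop (600,360) and the punch is still in its clip. The jar at (483,265) is next.

Request:
jog_arm([
  [0.8,-15,-2,0,-2.8],
  [0.8,-28,-2,0,0],
  [0.8,-28,-2,0,0],
  [0.8,-15,-1,0,0],
  [0.8,-6,0,0,0],
  [0.8,0,0,0,0],
  [0.8,0,0,0,0],
])

```text
time: 5.95
tool_pos: [0.5574, 0.2586, 0.11]
tcp_rot: [-0.327, -3.122, 0.002]
wrist_force: [0.6, -1.5, -0.5]
width: 0.902
grip_force: 0.0
```

```bash
python3 -c "
from h import *
go(.559,.252,.022)"
```

```text
mm [-3.1 -6.  88. ] tool-y yaw -12.0 pos [0.5574 0.2586 0.11  ] w 0.902 t 5.95
```

Request:
jog_arm([
  [0.8,-3,-6,0,0],
  [0.8,0,0,15,0],
  [0.8,0,0,20,0],
  [0.8,0,0,20,0],
  [0.8,0,0,18,0],
  [0.8,0,0,10,0],
  [0.8,0,0,5,0],
  [0.8,0,0,0,0],
])

```text
time: 6.62
tool_pos: [0.5589, 0.252, 0.0221]
tcp_rot: [-0.326, -3.122, 0.002]
wrist_force: [0.3, -0.3, 0.4]
width: 0.902
grip_force: 0.0
```

Request:
jog_arm([
  [0.4,0,0,0,0],
  [0,0,0,0,0],
  [0,0,0,0,0],
  [0,0,0,0,0],
  [0,0,0,0,0],
], force=30)

```text
time: 7.03
tool_pos: [0.5616, 0.2528, 0.0247]
tcp_rot: [0.326, 3.122, 0.002]
wrist_force: [-0.1, 0.8, 3.4]
width: 0.68
grip_force: 32.5
```

Request:
jog_arm([
  [0,0,0,-8,0],
  [0,0,0,-15,0],
  [0,0,0,-20,0],
  [0,0,0,-20,0],
  [0,0,0,-15,0],
  [0,0,0,-5,0],
  [0,0,0,0,0],
])

```text
time: 7.62
tool_pos: [0.5617, 0.2528, 0.1084]
tcp_rot: [0.326, 3.121, 0.003]
wrist_force: [-0.2, 0.1, -0.9]
width: 0.677
grip_force: 32.4
```

```bash
python3 -c "
from h import *
go(.468,.191,.1)"
```

```text
mm [ 78.9 -79.8   8. ] tool-y yaw -11.9 pos [0.5617 0.2528 0.1084] w 0.677 t 7.6167
```

Request:
jog_arm([
  [0,10,-10,0,0],
  [0,20,-20,0,0],
  [0,24,-25,0,0],
  [0,16,-16,5,0],
  [0,7,-7,15,0],
  [0,2,-2,20,0],
  [0,0,0,20,0],
  [0,0,0,14,0],
  [0,0,0,7,0],
  [0,0,0,3,0],
])

```text
time: 8.45
tool_pos: [0.4638, 0.1893, 0.0207]
tcp_rot: [-0.326, -3.118, 0.005]
wrist_force: [-10.9, -4.8, 23.7]
width: 0.679
grip_force: 33.9
```

Request:
jog_arm([
  [0,0,0,1,0],
  [0,0,0,0.5,0],
  [0,0,0,0,0],
  [0,0,0,0,0],
])

```text
time: 8.78
tool_pos: [0.467, 0.1905, 0.0209]
tcp_rot: [0.327, 3.124, 0.0]
wrist_force: [0.1, -0.5, -0.8]
width: 0.68
grip_force: 32.6
```

Request:
jog_arm([
  [0.4,0,0,-0.5,0],
  [0.75,0,0,0,0],
  [0.75,0,0,0,0],
  [0.75,0,0,-5,0],
  [0.75,0,0,-20,0],
  [0.75,0,0,-35,0],
  [0.75,0,0,-35,0],
  [0.75,0,0,-30,0],
  [0.75,0,0,-15,0],
  [0.75,0,0,0,0],
])

```text
time: 9.62
tool_pos: [0.4701, 0.1916, 0.1669]
tcp_rot: [0.326, 3.116, 0.007]
wrist_force: [1.5, -0.5, 0.5]
width: 0.875
grip_force: 0.0
```

```bash
python3 - <<'E'
from h import *
go(.630,.283,.16); print(bot.read_state()['q'].round(2))
for n in('top','scene'):
    p,d=bot.read_camera(n); P=cloud(n,d)
    def c(nm,ce,r,z0,z1):
        m=(np.hypot(P[...,0]-ce[0],P[...,1]-ce[1])<r)&(P[...,2]>z0)&(P[...,2]<z1); q=P[m]
        if len(q)>5: print(n,nm,len(q),q.mean(0).round(4),np.round(cv2.minEnclosingCircle(q[:,:2].astype(np.float32))[0],4))
    c('spool',(.472,.286),.04,.03,.045);c('jar',(.467,.19),.04,.05,.066);c('punch',(.63,.283),.03,.115,.135)
    if n=='scene': cv2.imwrite('pics/s3.png',cv2.resize(p[150:250,215:345,::-1],(780,600),interpolation=2))
E
```

```text
mm [-137.5  122.4    8.7] tool-y yaw -11.9 pos [0.4701 0.1916 0.1669] w 0.875 t 9.6167
[ 0.34 -0.01  2.03  0.    1.11 -1.02]
top spool 237 [0.4693 0.2865 0.0355] [0.4694 0.2867]
top jar 72 [0.4499 0.2041 0.0571] [0.4516 0.2044]
top punch 34 [0.63   0.283  0.1237] [0.6308 0.2825]
scene spool 156 [0.4685 0.2889 0.0365] [0.4688 0.2852]
scene jar 173 [0.463  0.1973 0.058 ] [0.4674 0.1906]
scene punch 31 [0.629  0.2855 0.1227] [0.6288 0.2826]
```

View pics/s3.png

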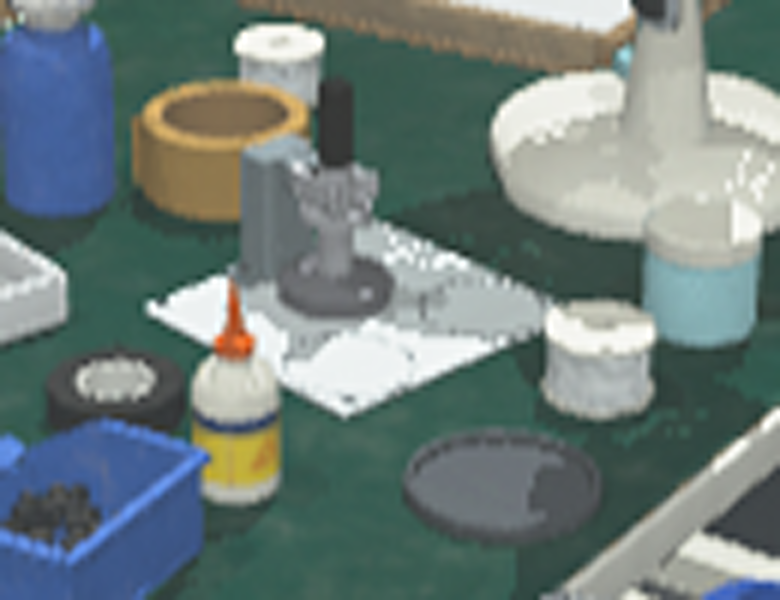

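Both stand upright on the bench, spool at crop (600,360) and jar at (705,270). The punch is still in its clip, so step 1 is met. Now the punch, with the fingers turned 90° to close along the pull direction.

Request:
jog_arm([
  [0.3,-15,13,0,0],
  [0.3,-28,25,0,0],
  [0.3,-30,27,0,0],
  [0.3,-30,27,0,0],
  [0.3,-22,20,0,0],
  [0.3,-12,10,0,0],
  [0.3,0,0,0,7],
  [0.3,0,0,0,7],
  [0.3,0,0,0,7],
  [0.3,0,0,0,7],
])

```text
time: 10.55
tool_pos: [0.6244, 0.2808, 0.1577]
tcp_rot: [-1.08, -2.946, 0.006]
wrist_force: [-0.4, -0.2, -0.2]
width: 0.647
grip_force: 0.0
```

Request:
jog_arm([
  [0.3,0,0,0,7],
  [0.3,0,0,0,7],
  [0.3,0,0,0,7],
  [0.3,0,0,0,7],
  [0.3,0,0,0,7],
  [0.3,0,0,0,7],
  [0.3,0,0,0,7],
  [0.3,0,0,0,7],
  [0.3,0,0,0,6],
  [0.3,0,0,0,0],
])

```text
time: 11.38
tool_pos: [0.6243, 0.2808, 0.1582]
tcp_rot: [-2.442, -1.974, 0.007]
wrist_force: [-0.2, -0.5, -0.1]
width: 0.649
grip_force: 0.0
```

```bash
python3 -c "
from h import *
go(.630,.283,.084)"
```

```text
mm [ 3.6  5.4 74.2] tool-y yaw -102.1 pos [0.6243 0.2808 0.1582] w 0.649 t 11.3833
```

Request:
jog_arm([
  [0.3,3.5,5.5,0,0],
  [0.3,0,0,15,0],
  [0.3,0,0,20,0],
  [0.3,0,0,20,0],
  [0.3,0,0,12,0],
  [0.3,0,0,6,0],
  [0.3,0,0,0,0],
  [0.3,0,0,0,0],
])

```text
time: 12.05
tool_pos: [0.632, 0.2837, 0.0879]
tcp_rot: [-2.44, -1.979, 0.001]
wrist_force: [-0.1, 0.2, 0.7]
width: 0.646
grip_force: 0.0
```

```bash
python3 -c "
from h import *
go(.630,.283,.084)"
```

```text
mm [-1.1 -1.8  3.9] tool-y yaw -101.9 pos [0.632  0.2837 0.0879] w 0.646 t 12.05
```

Request:
jog_arm([
  [0.3,-1,-1.5,3.5,0],
  [0,0,0,0,0],
  [-0.3,0,0,0,0],
  [-0.5,0,0,0,0],
  [-0.8,0,0,0,0],
  [-1,0,0,0,0],
  [-1,0,0,0,0],
  [-1,0,0,0,0],
], force=60)

```text
time: 12.72
tool_pos: [0.631, 0.2832, 0.0857]
tcp_rot: [2.44, 1.978, 0.002]
wrist_force: [0.3, -0.5, 3.7]
width: 0.193
grip_force: 58.6
```

Request:
jog_arm([
  [-1,0,0,0,0],
  [-1,0,0,0,0],
])

```text
time: 12.88
tool_pos: [0.631, 0.2832, 0.0856]
tcp_rot: [2.44, 1.978, 0.002]
wrist_force: [1.5, -0.5, 5.1]
width: 0.19
grip_force: 58.7
```

Request:
jog_arm([
  [-1,0,-3,0,0],
  [-1,0,-4,0,0],
  [-1,0,-4,0,0],
  [-1,0,-5,0,0],
  [-1,0,-5,0,0],
  [-1,0,-5,0,0],
  [-1,0,-6,0,0],
  [-1,0,-6,0,0],
  [-1,0,-5,0,0],
  [-1,0,-5,0,0],
], force=80)

```text
time: 13.72
tool_pos: [0.5842, 0.2935, 0.0859]
tcp_rot: [2.439, 1.978, 0.005]
wrist_force: [1.1, 1.1, 0.1]
width: 0.191
grip_force: 78.1
```

Request:
jog_arm([
  [-1,0,-3,0,0],
  [-1,0,-2,0,0],
  [-1,0,0,0,0],
  [-1,0,0,0,0],
])

```text
time: 14.05
tool_pos: [0.5789, 0.2946, 0.0858]
tcp_rot: [2.44, 1.978, 0.003]
wrist_force: [2.8, -0.3, 6.4]
width: 0.194
grip_force: 79.2
```

```bash
python3 -c "
from h import *
p,d=bot.read_camera('scene'); cv2.imwrite('pics/s4.png',cv2.resize(p[130:250,200:345,::-1],(725,600),interpolation=2))
go(.4558,.3967,.084)"
```

```text
mm [  74.5 -141.5    1.7] tool-y yaw -101.9 pos [0.5789 0.2946 0.0858] w 0.189 t 14.1
```

View pics/s4.png

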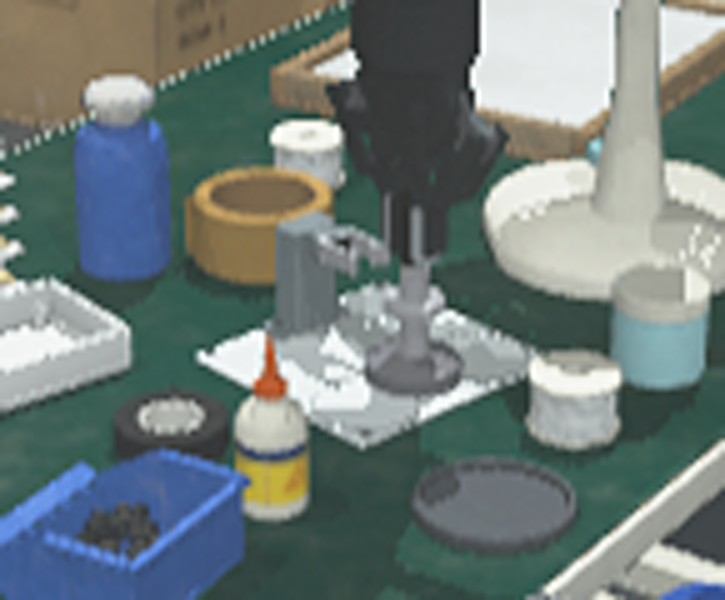

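The punch is out of the clip and upright at crop (415,330). Next it gets lifted over to the dish.

Request:
jog_arm([
  [-1,0,0,-10,0],
  [-1,0,0,-15,0],
  [-1,4,-8,-10,0],
  [-1,12,-22,0,0],
  [-1,16,-30,0,0],
  [-1,16,-30,0,0],
  [-1,14,-28,0,0],
  [-1,8,-15,0,0],
  [-1,4,-8,0,0],
  [-1,0,0,0,0],
])

```text
time: 14.93
tool_pos: [0.4527, 0.3963, 0.1189]
tcp_rot: [-2.437, -1.981, 0.005]
wrist_force: [0.1, -0.0, -3.3]
width: 0.186
grip_force: 78.4
```

Request:
jog_arm([
  [-1,0,0,0,0],
  [-1,0,0,0,0],
])

```text
time: 15.1
tool_pos: [0.4562, 0.3949, 0.1196]
tcp_rot: [2.44, 1.978, -0.001]
wrist_force: [1.2, 0.9, -2.6]
width: 0.184
grip_force: 78.4
```

```bash
python3 - <<'E'
from h import *
go(.4558,.3967,.086)
p,d=bot.read_camera('scene'); cv2.imwrite('pics/s5.png',cv2.resize(p[130:250,200:345,::-1],(725,600),interpolation=2))
E
```

```text
mm [ 1.7 -0.8 33.6] tool-y yaw -102.0 pos [0.4562 0.3949 0.1196] w 0.184 t 15.1
```

View pics/s5.png

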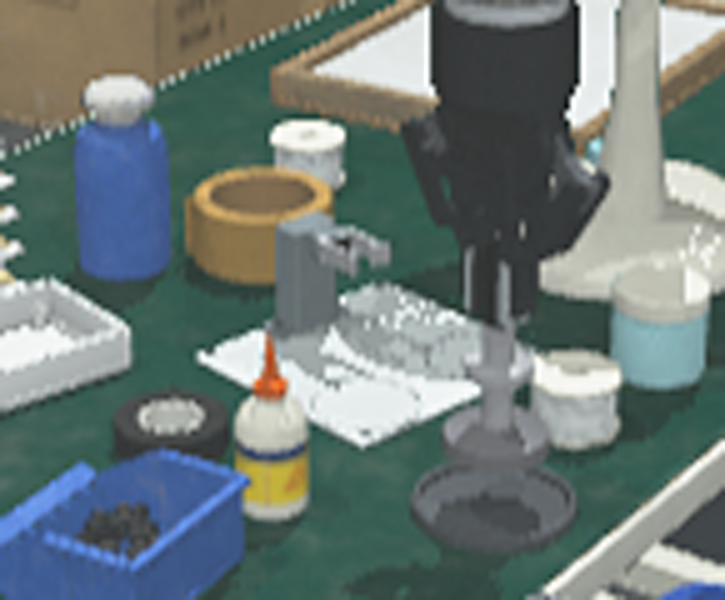

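The punch hangs upright over the dish at crop (495,440). I'll lower it.

Request:
jog_arm([
  [-1,1.5,0,8,0],
  [-1,0,0,12,0],
  [-1,0,0,8,0],
  [-1,0,0,3,0],
  [-1,0,0,2,0],
  [-1,0,0,1,0],
  [-1,0,0,0,0],
  [-1,0,0,0,0],
])

```text
time: 15.82
tool_pos: [0.4564, 0.3972, 0.086]
tcp_rot: [2.44, 1.978, 0.001]
wrist_force: [-0.2, 0.4, -2.2]
width: 0.191
grip_force: 78.6
```

Request:
jog_arm([
  [-1,0,0,1,0],
  [-1,0,0,0.5,0],
  [-1,0,0,0.5,0],
  [-1,0,0,0,0],
])

```text
time: 16.15
tool_pos: [0.4565, 0.3974, 0.0847]
tcp_rot: [-2.44, -1.978, -0.002]
wrist_force: [-1.3, -1.2, 2.5]
width: 0.189
grip_force: 78.9
```

Contact with the dish floor. I'll release and rise.

Request:
jog_arm([
  [-0.6,0,0,0,0],
  [-0.3,0,0,0,0],
  [0,0,0,0,0],
  [0.3,0,0,0,0],
  [0.5,0,0,0,0],
  [0.5,0,0,-5,0],
  [0.5,0,0,-20,0],
  [0.5,0,0,-30,0],
  [0.5,0,0,-25,0],
  [0.5,0,0,0,0],
], force=35)

```text
time: 16.98
tool_pos: [0.4594, 0.3997, 0.1708]
tcp_rot: [2.44, 1.978, 0.017]
wrist_force: [0.7, 0.9, 0.7]
width: 0.748
grip_force: 0.0
```

```bash
python3 - <<'E'
from h import *
go(.469,.19,.16)
for n in('top','scene'):
    p,d=bot.read_camera(n); P=cloud(n,d)
    def c(nm,ce,r,z0,z1):
        m=(np.hypot(P[...,0]-ce[0],P[...,1]-ce[1])<r)&(P[...,2]>z0)&(P[...,2]<z1); q=P[m]
        if len(q)>5: print(n,nm,len(q),q.mean(0).round(4),np.round(cv2.minEnclosingCircle(q[:,:2].astype(np.float32))[0],4))
    c('spool',(.469,.286),.04,.03,.045);c('jar',(.467,.19),.04,.05,.066);c('punch',(.456,.397),.02,.11,.13);c('foot',(.456,.397),.036,.011,.02)
    if n=='scene': cv2.imwrite('pics/s6.png',cv2.resize(p[130:250,200:345,::-1],(725,600),interpolation=2))
E
```

```text
mm [-203.2   52.7    9.4] tool-y yaw -101.9 pos [0.4594 0.3997 0.1708] w 0.748 t 16.9833
top spool 184 [0.4728 0.2823 0.0354] [0.4699 0.2866]
top jar 314 [0.4655 0.1922 0.0572] [0.4656 0.1922]
scene spool 155 [0.4682 0.2882 0.0364] [0.4692 0.2868]
scene jar 174 [0.4634 0.1971 0.0578] [0.4651 0.1899]
scene punch 48 [0.4546 0.3997 0.1198] [0.4541 0.3991]
scene foot 166 [0.4515 0.4044 0.0164] [0.4556 0.3966]
```

View pics/s6.png

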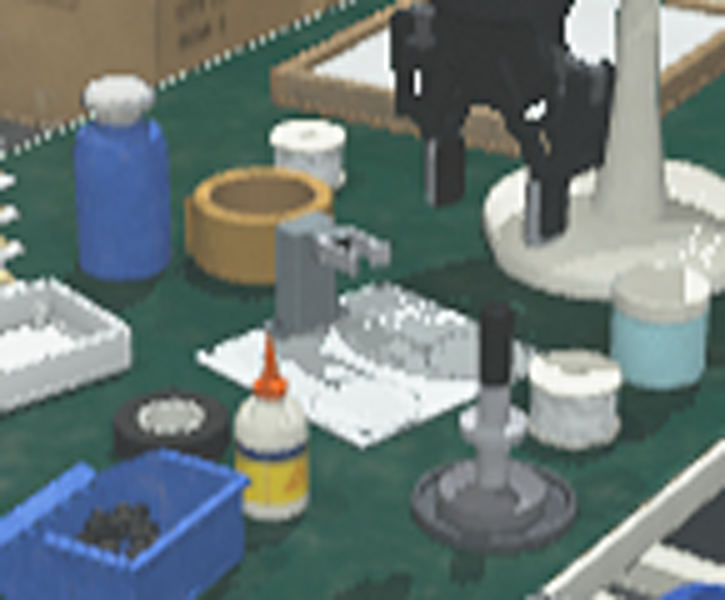

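The punch stands upright, centred in the dish, at crop (495,430) and nothing else moved. Now the jar goes back.

Request:
jog_arm([
  [0.75,-15,4,0,0],
  [0.75,-30,8,0,0],
  [0.75,-32,9,0,0],
  [0.75,-32,9,0,0],
  [0.75,-32,9,0,0],
  [0.75,-30,8,0,0],
  [0.75,-20,5,0,0],
  [0.75,-10,2,0,0],
  [0.75,0,0,0,-7],
  [0.75,0,0,0,-7],
])

```text
time: 17.92
tool_pos: [0.4663, 0.1879, 0.1624]
tcp_rot: [-2.176, -2.264, 0.003]
wrist_force: [0.2, 0.3, -0.4]
width: 0.879
grip_force: 0.0
```

Request:
jog_arm([
  [0.75,0,0,0,-7],
  [0.75,0,0,0,-7],
  [0.75,0,0,0,-7],
  [0.75,0,0,0,-7],
  [0.75,0,0,0,-7],
  [0.75,0,0,0,-7],
  [0.75,0,0,0,-7],
  [0.75,0,0,0,-7],
  [0.75,0,0,0,-7],
  [0.75,0,0,0,-7],
])

```text
time: 18.75
tool_pos: [0.4663, 0.189, 0.1624]
tcp_rot: [-0.48, -3.102, 0.002]
wrist_force: [-0.7, 0.1, 0.1]
width: 0.875
grip_force: 0.0
```

Request:
jog_arm([
  [0.8,0,0,0,-6],
  [0.8,0,0,0,0],
])

```text
time: 18.92
tool_pos: [0.4664, 0.189, 0.1625]
tcp_rot: [-0.322, -3.123, 0.001]
wrist_force: [0.1, 0.1, -0.1]
width: 0.899
grip_force: 0.0
```

```bash
python3 -c "
from h import *
go(.4656,.1920,.021)"
```

```text
mm [  1.1   2.9 141.5] tool-y yaw -11.8 pos [0.4664 0.189  0.1625] w 0.899 t 18.9167
```

Request:
jog_arm([
  [0.8,1,3,15,0],
  [0.8,0,0,25,0],
  [0.8,0,0,30,0],
  [0.8,0,0,25,0],
  [0.8,0,0,18,0],
  [0.8,0,0,14,0],
  [0.8,0,0,9,0],
  [0.8,0,0,4,0],
  [0.8,0,0,0,0],
])

```text
time: 19.67
tool_pos: [0.4661, 0.192, 0.0227]
tcp_rot: [-0.328, -3.122, 0.002]
wrist_force: [0.4, 0.2, -0.3]
width: 0.901
grip_force: 0.0
```

Request:
jog_arm([
  [0.4,0,0,0,0],
  [0,0,0,0,0],
  [0,0,0,0,0],
  [0,0,0,0,0],
  [0,0,0,0,0],
  [0,0,0,0,0],
], force=30)

```text
time: 20.17
tool_pos: [0.4682, 0.1927, 0.0249]
tcp_rot: [0.327, 3.122, 0.002]
wrist_force: [0.5, 1.1, 4.4]
width: 0.676
grip_force: 32.6
```

Request:
jog_arm([
  [0,0,0,-8,0],
  [0,0,0,-15,0],
  [0,0,0,-20,0],
  [0,0,0,-20,0],
  [0,0,0,-15,0],
  [0,0,0,-5,0],
  [0,0,0,0,0],
  [0,0,0,0,0],
])

```text
time: 20.83
tool_pos: [0.4665, 0.1922, 0.1064]
tcp_rot: [-0.327, -3.124, 0.0]
wrist_force: [0.4, 0.5, -0.7]
width: 0.685
grip_force: 32.5
```

```bash
python3 -c "
from h import *
s=bot.read_state(); dx=.5591-.4656; dy=.2519-.1921
go(s['tool_pos'][0]+dx,s['tool_pos'][1]+dy,.1); go(.560,.2525,.1)"
```

```text
mm [-79.1  77.9   6.3] tool-y yaw -11.9 pos [0.4665 0.1922 0.1064] w 0.685 t 20.8333
mm [-79.   78.3   6.3] tool-y yaw -11.9 pos [0.4665 0.1922 0.1064] w 0.685 t 20.8333
```

Request:
jog_arm([
  [0,-10,10,0,0],
  [0,-20,20,0,0],
  [0,-22,22,0,0],
  [0,-17,16,0,0],
  [0,-8,8,0,0],
  [0,-2,2,0,0],
  [0,0,0,0,0],
  [0,0,0,0,0],
])

```text
time: 21.5
tool_pos: [0.5587, 0.2514, 0.1054]
tcp_rot: [-0.326, -3.121, 0.003]
wrist_force: [-0.7, 0.1, -1.6]
width: 0.681
grip_force: 32.5
```

```bash
python3 -c "
from h import *
go(.560,.252,.029)"
```

```text
mm [-1.4  1.  76.4] tool-y yaw -11.9 pos [0.5587 0.2514 0.1054] w 0.681 t 21.5
```

Request:
jog_arm([
  [0,-1.5,1,12,0],
  [0,0,0,20,0],
  [0,0,0,18,0],
  [0,0,0,12,0],
  [0,0,0,7,0],
  [0,0,0,3,0],
  [0,0,0,2,0],
  [0,0,0,1,0],
  [0,0,0,0,0],
  [0,0,0,0,0],
])

```text
time: 22.33
tool_pos: [0.5629, 0.2533, 0.0327]
tcp_rot: [0.327, 3.123, 0.001]
wrist_force: [0.2, 0.4, -1.1]
width: 0.677
grip_force: 32.5
```

Request:
jog_arm([
  [0,2,0,1.5,0],
  [0,0,0,1,0],
  [0,0,0,1,0],
  [0,0,0,0.5,0],
  [0,0,0,0,0],
])

```text
time: 22.75
tool_pos: [0.5602, 0.2535, 0.0289]
tcp_rot: [0.327, 3.125, 0.0]
wrist_force: [-3.0, -0.7, 5.7]
width: 0.677
grip_force: 33.0
```

Contact with the plate. I'll release, rise and check.

Request:
jog_arm([
  [0.4,0,0,0,0],
  [0.75,0,0,0,0],
  [0.75,0,0,0,0],
  [0.75,0,0,-5,0],
  [0.75,0,0,-20,0],
  [0.75,0,0,-35,0],
  [0.75,0,0,-30,0],
  [0.75,10,0,-10,0],
  [0.75,20,5,0,0],
  [0.75,20,5,0,0],
])

```text
time: 23.58
tool_pos: [0.514, 0.2739, 0.1295]
tcp_rot: [0.329, 3.122, 0.003]
wrist_force: [-0.4, -0.4, -0.9]
width: 0.873
grip_force: 0.0
```

Request:
jog_arm([
  [0.75,25,5,0,0],
  [0.75,15,0,0,0],
  [0.75,0,0,0,0],
  [0.75,0,0,0,0],
])

```text
time: 23.92
tool_pos: [0.4745, 0.2867, 0.1276]
tcp_rot: [0.324, 3.125, -0.001]
wrist_force: [0.0, 0.4, 0.8]
width: 0.874
grip_force: 0.0
```

```bash
cat > chk.py <<'E'
from h import *
for n in('top','scene'):
    p,d=bot.read_camera(n); P=cloud(n,d)
    def c(nm,ce,r,z0,z1):
        m=(np.hypot(P[...,0]-ce[0],P[...,1]-ce[1])<r)&(P[...,2]>z0)&(P[...,2]<z1); q=P[m]
        if len(q)>5: print(n,nm,len(q),q.mean(0).round(4),np.round(cv2.minEnclosingCircle(q[:,:2].astype(np.float32))[0],4))
    c('spool',(.469,.286),.04,.03,.045);c('spool0',(.579,.344),.04,.034,.046);c('jar',(.56,.252),.04,.054,.07);c('punch',(.456,.397),.02,.11,.13)
    if n=='scene': cv2.imwrite('pics/chk.png',cv2.resize(p[130:250,200:345,::-1],(725,600),interpolation=2))
E
python3 chk.py; python3 -c "
from h import *
go(.4699,.2867,.009)"
```

```text
top jar 241 [0.5627 0.2574 0.0614] [0.5586 0.2549]
top punch 31 [0.4566 0.3965 0.1244] [0.4567 0.3966]
scene spool 156 [0.4684 0.2881 0.0361] [0.4709 0.2869]
scene jar 164 [0.5566 0.2594 0.0621] [0.5592 0.2564]
scene punch 49 [0.4542 0.4001 0.1201] [0.4548 0.3984]
mm [  6.   -1.2 118.9] tool-y yaw -11.9 pos [0.4759 0.2866 0.1279] w 0.872 t 24.0167
```

Request:
jog_arm([
  [0.75,5,-1,15,0],
  [0.75,0,0,25,0],
  [0.75,0,0,25,0],
  [0.75,0,0,20,0],
  [0.75,0,0,15,0],
  [0.75,0,0,10,0],
  [0.75,0,0,6,0],
  [0.75,0,0,2,0],
  [0.75,0,0,0,0],
  [0.75,0,0,0,0],
])

```text
time: 24.85
tool_pos: [0.4711, 0.2871, 0.0107]
tcp_rot: [0.327, 3.123, 0.001]
wrist_force: [0.1, 0.3, -0.6]
width: 0.874
grip_force: 0.0
```

Request:
jog_arm([
  [0.4,0,0,0,0],
  [0,0,0,0,0],
  [0,0,0,0,0],
  [0,0,0,0,0],
  [0,0,0,0,0],
  [0,0,0,0,0],
], force=35)

```text
time: 25.35
tool_pos: [0.4712, 0.2873, 0.0112]
tcp_rot: [0.326, 3.122, 0.002]
wrist_force: [-0.5, 0.3, 6.7]
width: 0.642
grip_force: 37.9
```

Request:
jog_arm([
  [0,0,0,-8,0],
  [0,0,0,-15,0],
  [0,0,0,-25,0],
  [0,0,0,-25,0],
  [0,0,0,-15,0],
  [0,0,0,-5,0],
  [0,0,0,0,0],
  [0,0,0,0,0],
])

```text
time: 26.02
tool_pos: [0.4695, 0.2864, 0.1022]
tcp_rot: [-0.327, -3.124, 0.001]
wrist_force: [-0.4, 0.5, -2.2]
width: 0.641
grip_force: 37.7
```

```bash
python3 -c "
from h import *
s=bot.read_state(); dx=.5787-.4699; dy=.3442-.2867
go(s['tool_pos'][0]+dx,s['tool_pos'][1]+dy,.1)"
```

```text
mm [-94.6  78.8   2. ] tool-y yaw -11.9 pos [0.4695 0.2864 0.1022] w 0.641 t 26.0167
```

Request:
jog_arm([
  [0,-12,10,0,0],
  [0,-22,18,0,0],
  [0,-26,22,0,0],
  [0,-20,17,0,0],
  [0,-10,8,0,0],
  [0,-4,3,0,0],
  [0,0,0,0,0],
  [0,0,0,0,0],
])

```text
time: 26.68
tool_pos: [0.5765, 0.3427, 0.1007]
tcp_rot: [-0.326, -3.121, 0.004]
wrist_force: [-0.1, 0.1, -1.5]
width: 0.642
grip_force: 37.7
```

```bash
python3 -c "
from h import *
go(.5783,.3439,.0152)"
```

```text
mm [-1.8  1.8 85.5] tool-y yaw -11.9 pos [0.5765 0.3427 0.1007] w 0.642 t 26.6833
```

Request:
jog_arm([
  [0,-1,2,12,0],
  [0,0,0,20,0],
  [0,0,0,20,0],
  [0,0,0,13,0],
  [0,0,0,8,0],
  [0,0,0,4,0],
  [0,0,0,3,0],
  [0,0,0,1,0],
  [0,0,0,0,0],
  [0,0,0,0,0],
])

```text
time: 27.52
tool_pos: [0.5804, 0.3458, 0.0229]
tcp_rot: [0.326, 3.123, 0.002]
wrist_force: [-0.9, -0.6, -1.8]
width: 0.639
grip_force: 37.7
```

Request:
jog_arm([
  [0,0,0,3,0],
  [0,1,-1,2,0],
  [0,0,0,1,0],
  [0,0,0,1,0],
  [0,0,0,0.5,0],
  [0,0,0,0,0],
  [0,0,0,0,0],
])

```text
time: 28.1
tool_pos: [0.5785, 0.3446, 0.0152]
tcp_rot: [-0.327, -3.125, 0.0]
wrist_force: [-2.8, -2.0, 6.6]
width: 0.64
grip_force: 38.3
```

Contact with the plate. I'll release, rise clear and check.

Request:
jog_arm([
  [0.4,0,0,0,0],
  [0.75,0,0,0,0],
  [0.75,0,0,0,0],
  [0.75,0,0,-5,0],
  [0.75,0,0,-20,0],
  [0.75,0,0,-35,0],
  [0.75,0,0,-35,0],
  [0.75,0,0,-35,0],
  [0.75,0,0,-30,0],
  [0.75,0,0,-20,0],
])

```text
time: 28.93
tool_pos: [0.58, 0.3455, 0.1992]
tcp_rot: [0.326, 3.12, 0.005]
wrist_force: [0.5, 0.1, -0.9]
width: 0.875
grip_force: 0.0
```

Request:
jog_arm([
  [0.75,10,15,0,0],
  [0.75,20,25,0,0],
  [0.75,20,30,0,0],
  [0.75,20,30,0,0],
  [0.75,20,30,0,0],
  [0.75,20,30,0,0],
  [0.75,10,20,0,0],
  [0.75,0,0,0,0],
  [0.75,0,0,0,0],
  [0.75,0,0,0,0],
])

```text
time: 29.77
tool_pos: [0.4983, 0.545, 0.1941]
tcp_rot: [0.326, 3.125, -0.002]
wrist_force: [-0.2, 0.6, -0.9]
width: 0.871
grip_force: 0.0
```

```bash
python3 chk.py
```

```text
top spool0 233 [0.577  0.3457 0.0396] [0.5773 0.3458]
top jar 305 [0.558  0.2553 0.0612] [0.5583 0.2548]
top punch 32 [0.4567 0.3966 0.1242] [0.4567 0.3966]
scene spool0 149 [0.5763 0.3476 0.0402] [0.579  0.3468]
scene jar 163 [0.5568 0.259  0.062 ] [0.5587 0.2549]
scene punch 49 [0.4547 0.3991 0.1196] [0.4552 0.3997]
```

View pics/chk.png

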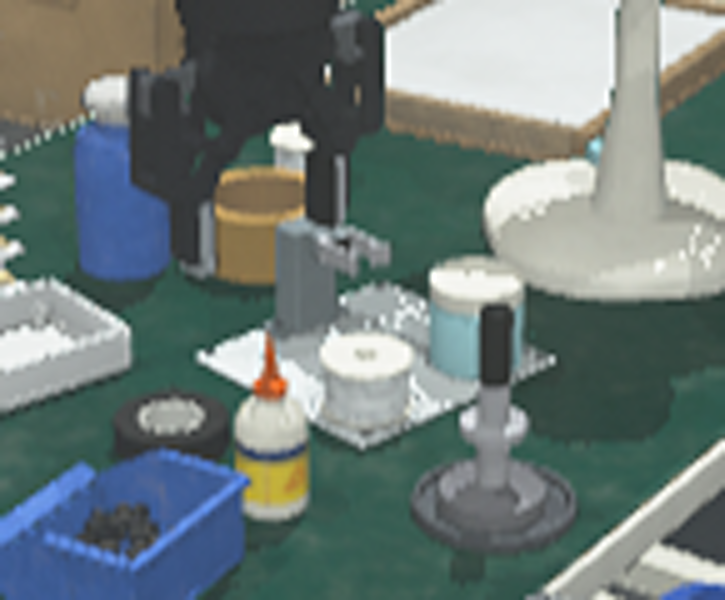

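The spool (365,380) and jar (475,320) stand upright within about 3 mm of where they started. The punch stands upright in the dish at (495,430) and the gripper is clear, so I'm handing in.

```bash
python3 -c "
from workcell import bot
print(bot.finish_job())"
```

```text
the job is handed in; nothing more can be done
None
```

I handed the job in at about 30 s, and no verdict came back: in the last camera check the punch stands upright and released in the dish (within about 1 mm of centre), the jar and spool are upright within about 3 mm of where they started, and the glue bottle and tape roll looked untouched.

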